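Blow out the hair clipper at the air station

TASK

Lay the red clipper down (do not drop it) along the raised forked rest, right way up and with its blades towards the brass nozzle, and let go of it. Then push the red air lever all the way over to the side where the rest stands, hold it there for at least two seconds, and let it spring back upright on its own; never push it over to the other side, where the black tub stands.

Things in the scene. Friction and masses are not known exactly. Their poses are not given: they have to be found in the camera images.
- clipper: Red cordless hair clipper, 53 x 195 x 42 mm, 0.29 kg, loose on the worktop. Origin under its middle, on its underside; z up when right way up; long axis = its y axis, blades at the -y end. At the start its y axis points to the robot's left within 0.25 rad.
- clipper_grip (a point): Good grasp point of the clipper, at (3, 12, 19) mm in its frame, fingers closing along its x. The grip body is 34 mm wide there (x -14 to +20 mm) and runs y -57 to +71 mm, z 1 to 37 mm; a small fixed lever sticks out on the -x side to x = -26 mm at y -53 to -6 mm.
- clipper_blade (a point): Point in the blade end of the clipper, at (3, -80, 19) mm in the clipper's frame.
- rest: Fixed blue-painted steel rest on a grey foot 112 x 74 mm (8 mm thick), before one of the unit's two nozzles. Origin under its centre; z up; x points to the nozzle. Two forked uprights at x = -38 and +38 mm, each 14 mm thick along x and 75 mm wide, carry the clipper; 62 mm clear between them for the fingers.
- rest_seat (a point): Centre of the rest's two seats, 60 mm above its origin. Lips on each side stand 11 mm above the seats, about 58 mm apart and opening outwards. The clipper lies well with its long axis along the rest's x, blades at +x, and its origin within about 10 mm of x = +7, y = -3 mm in the rest's frame, 59 mm up.
- tub: Fixed black plastic tub, 107 mm across, 94 mm high, before the other nozzle. Origin under its centre.
- unit: Fixed air blow-off unit: grey foot plate 110 x 130 mm, aluminium valve block (top 52 mm up), two steel pipes to brass nozzles left and right. Origin under the block's centre; x away from the robot, y to its left. Nozzle mouths at (110, +170, 82) and (110, -170, 82) mm, looking along -x; posts at x = 138 mm; pipes at most 95 mm high.
- lever (a joint): Spring-centred red hand lever, hinged about the unit's x axis at (0, 0, 52) mm in the unit's frame. 0 = upright; positive = top to the unit's +y (left), negative = to -y (right); stops at +-0.42 rad, fully over counts from 0.34. Spring 1.6 N m per rad (about 7 N at the handle when fully over); it returns to 0 when released.
- lever_tip (a point): Top centre of the red lever handle, 115 mm from the hinge (167 mm above the worktop when upright). The handle is the upper 70 mm, round, 18 to 26 mm thick; below it is a 10 mm rod.

How it is judged:
By the outcome, as a careful person would: the job done as asked, in the order asked, and still so for the second after the job is handed in, with the robot touching nothing.
It also fails if it takes over 58 s, if anything falls off the work surface, if the arm or the gripper's body presses on something with over 40 N, if the wrist force passes 120 N, or if a joint passes its speed limit or range.

ROBOT

A 6-joint arm with a two-finger parallel gripper is mounted at the origin on a cart in front of the work surface, level with it; the furniture and walls round the work are solid. World frame = base frame: x ahead of the robot, y to its left, z up, the work surface at z = 0. Lengths are in m, angles in rad, forces in N, time in s.
With the tool pointing down it reaches from about 0.25 to 0.775 m from the base axis. Payload 4 kg.
Tool frame: the origin (TCP) lies at the centre of the arm's flange, where the gripper is bolted on; the fingertips stand 199 mm ahead of it and the grasp point (between the pads) lies 180 mm ahead of it (robot.tcp_to_tips is the z of the fingertips in the tool frame, in m); z points along the fingers, y is the line along which they close (so a half turn about z gives the same grasp; the last joint's range is limited). The gripper opens to 94 mm and grips with 3 to 60 N. Pads are 16 mm wide; open, the fingers measure 119 mm over their backs; the gripper's body (75 mm by 177 mm) begins 78 mm behind the grasp point.
Start: joints at [-0.103, 0.087, 1.371, -0, 1.684, -0.103], TCP at [0.55, -0, 0.405] pointing down, gripper open.
Joint ranges: [-3.1, 3.1], [-0.76, 2.03], [0.27, 2.55], [-1.08, 4.22], [0.17, 2.65], [-2.57, 2.57]. Speed limits (rad/s): [2.79, 2.79, 3.14, 3.14, 3.14, 3.14].

INTERFACE

Orientations are given as [roll, pitch, yaw] about the fixed x, y, z axes, in that order (R = Rz(yaw) Ry(pitch) Rx(roll)).
In Python, from bench import robot gives the robot as it stands.
- The arm moves only by the tool play_rows, never from a script. Its arguments are lists of equal length, an entry for each row: "translation": the shift along the tool's x, y, z scaled (see below), a list of three; "twist": the turn, a rotation vector about the tool's x, y, z scaled (see below), a list of three; "gripper": the opening, from -1 (shut) to 1 (fully open). A call has 1 to 8 rows; each row shifts and turns the commanded pose from where the row before left it, along the tool's axes as they then stand; what a row does not reach is not made up. The controller multiplies each number of a shift by 0.04 m and each number of a turn by 0.1 rad. A row lasts 1/10 s, in which the tool goes at most 50 mm and 8.59 degrees, less where a joint would pass 70% of its speed; a pose out of reach is approached as far as the arm can. A call with a number of a shift or a turn outside -1 to 1 is refused whole. A call with a gripper value outside its range is refused whole. The fingers move at their own pace and stop on an object; the grip force is fixed at half the most. Time passes only in rows, so rows that do not move let the fingers close. It gives the time, the measured TCP pose, the force, the opening and the grip force at its end, in the units of the state.
- robot.get_obs(): the state, without advancing time (a new reading comes with each control period).
- robot.snapshot(name): name is "scene" or "side" or "wrist"; returns the picture (420x560x3 uint8, red, green, blue); there is no depth.
- robot.camera_model(name): a dict with "camera_matrix" (3x3 intrinsics, pixels), "k1" (the pictures are not rectified: a ray, as slopes to the right and down, at radius r is drawn at 1 + k1 r^2 times it, then the intrinsics apply), "rvec" (rotation vector, rad) and "tvec" (3), from world to camera coordinates, as OpenCV has them. Camera axes: x right, y down, z forward; pixel columns grow to the right and rows downward; lengths in m; the calibration is good to about 2 mm. A picture is of the moment at which its call begins: read the wrist's pose just before it. camera_model takes no time and is no camera call; for the wrist camera it gives the pose at the moment of the call.
- robot.close_job(): hands the job in; it is judged then, once.
Trained networks look in the newest picture that a camera, given by its name, has taken for a name from the list of things; names that differ only in an ending like _2 or _b are one class to them, and where a whole thing is asked for, a point or a joint stands for the part that bears it (a point fixed in the world has none). Each returns a list of dicts, best first, with "score" (0 to 1); they miss things now and then, are a little off and sometimes report something else, mostly with a low value. They report only what shows in the picture. A call takes as long as a camera call.
- robot.recognise(name, camera): "centre" ([x, y, z] in m, in world coordinates, good to about 4 mm: the middle of the surface that is visible of it).
- robot.spot_point(name, camera): "centre" ([x, y, z] in m, in world coordinates, good to about 4 mm: a listed point, or the origin of a listed thing).
The state is a dict: "time": time; "joint_positions": joint angles; "qvel": joint speeds; "joint_torque": joint torques, N m; "tool_pos": TCP position; "ee_rot": TCP orientation; "wrist_force": force on the tool from outside, world axes, zero at the start; "wrist_torque": the same for the moment, N m; "width": finger opening in m; "finger_force": force on a finger pad.
Only numpy, scipy, OpenCV 4.12 (cv2) and the standard library are available. Lean on these libraries where they do the work, as an engineer would, in place of code of your own. Each camera call takes 0.05 s, during which the arm holds its last target. There are 200 camera calls.

## Working session

There is one attempt and no reset: what is moved stays moved. The work goes in short steps, Python scripts to look and compute and a tool call to move; the robot and the scene stay as the last step left them, time stands still between calls to the robot, and variables do not carry over. Pictures are saved under pics/ and viewed, at most 10 in all, crops included, and the job is handed in when it is done.

Besides the shell and the picture viewer there is one more tool, called after "Request:" by a JSON object that holds its "api" and its "payload". play_rows: Moves the arm, as the interface text tells. Its arguments: {"type":"object","properties":{"translation":{"type":"array","items":{"type":"array","items":{"type":"number","minimum":-1,"maximum":1}}},"twist":{"type":"array","items":{"type":"array","items":{"type":"number","minimum":-1,"maximum":1}}},"gripper":{"type":"array","items":{"type":"number"}}},"required":["translation","twist","gripper"]}

```bash
ls; mkdir -p pics
python3 - <<'E'
from bench import robot
import cv2,numpy as np
o=robot.get_obs();print(o['time'],o['tool_pos'],o['ee_rot'],o['width'])
for c in ['scene','side']:
    im=robot.snapshot(c); cv2.imwrite(f'pics/{c}0.png',im[:,:,::-1])
    for n in ['clipper','clipper_grip','clipper_blade','rest','rest_seat','tub','unit','lever_tip']:
        for r in robot.spot_point(n,c)[:2]: print(c,n,np.round(r['centre'],3),round(r['score'],2))
print(robot.get_obs()['time'])
E
```

```text
pics
0.0 [ 5.49888130e-01 -1.29724782e-06  4.03529195e-01] [-3.13944359e+00 -2.16441836e-04  1.57078684e+00] 0.09395889313179935
scene clipper [0.443 0.068 0.001] 0.93
scene clipper_blade [ 0.43  -0.012  0.018] 0.8
scene rest [ 0.602 -0.147 -0.001] 0.78
scene rest_seat [ 0.607 -0.144  0.06 ] 0.81
scene tub [ 0.597  0.206 -0.002] 0.86
scene unit [0.603 0.027 0.001] 0.91
scene unit [ 0.605 -0.147 -0.001] 0.21
scene lever_tip [0.6   0.029 0.168] 0.71
side clipper [ 0.444  0.071 -0.001] 0.66
side clipper [ 0.604 -0.143  0.062] 0.21
side clipper_grip [0.448 0.08  0.02 ] 0.58
side clipper_blade [ 0.43 -0.01  0.02] 0.92
side rest_seat [ 0.605 -0.145  0.059] 0.82
side rest_seat [0.6   0.202 0.002] 0.6
side tub [0.598 0.204 0.002] 0.65
side tub [ 0.442  0.067 -0.004] 0.29
side unit [ 0.604  0.029 -0.002] 0.88
side lever_tip [0.598 0.03  0.17 ] 0.71
0.9
```

Run:
```python
import cv2,numpy as np
a=cv2.imread('pics/scene0.png');b=cv2.imread('pics/side0.png')
cv2.imwrite('pics/a.png',cv2.resize(a,(800,600)));cv2.imwrite('pics/b.png',cv2.resize(b,(800,600)))
```

```text
(no output)
```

View pics/scene0.png

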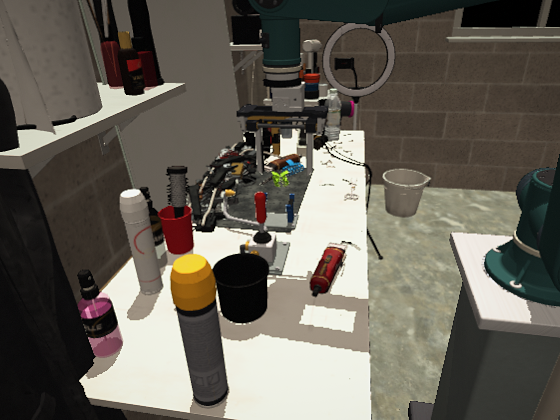

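View pics/side0.png

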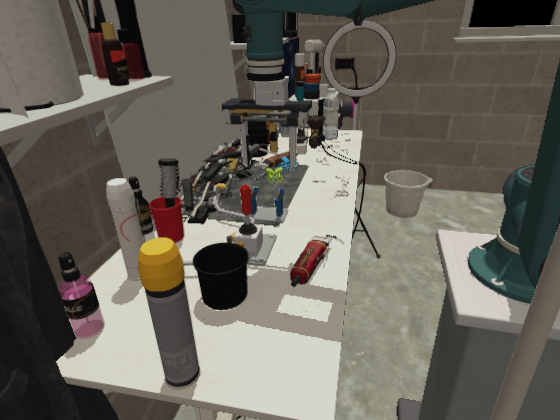

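Run:
```python
from bench import robot
import cv2,numpy as np
c='wrist';m=robot.camera_model(c);R=cv2.Rodrigues(np.array(m['rvec']))[0];print('cam',-R.T@np.array(m['tvec']).ravel(),R[2])
im=robot.snapshot(c); cv2.imwrite(f'pics/w0.png',im[:,:,::-1])
for n in ['clipper','clipper_grip','clipper_blade','rest','rest_seat','unit','lever_tip']:
        for r in robot.spot_point(n,c)[:1]: print(c,n,np.round(r['centre'],4),round(r['score'],2))
```

```text
cam [0.5508755  0.07100931 0.38543156] [ 3.48499548e-04 -2.47842840e-01 -9.68800188e-01]
wrist clipper [ 0.4501  0.0671 -0.0008] 0.71
wrist clipper_grip [0.4496 0.0837 0.0161] 0.78
wrist clipper_blade [ 0.43   -0.0136  0.016 ] 0.69
wrist rest [ 0.6068 -0.1449 -0.0026] 0.62
wrist rest_seat [ 0.6032 -0.1463  0.059 ] 0.96
wrist unit [6.026e-01 3.210e-02 3.000e-04] 0.92
wrist lever_tip [ 0.6015 -0.143  -0.0009] 0.75
```

View pics/w0.png

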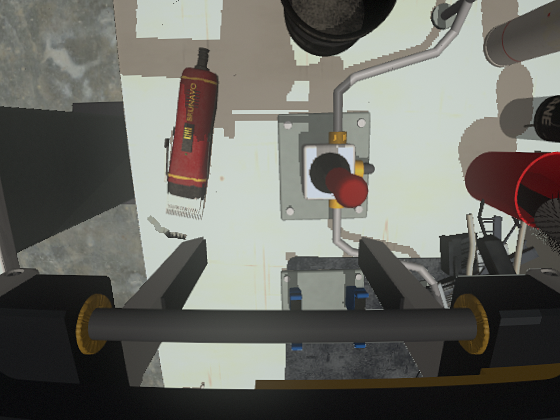

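```bash
cat > h.py <<'E'
import cv2,numpy as np
from bench import robot
def ray(m,px,z):
    """pixels -> world xy at height z"""
    K=np.array(m['camera_matrix']);R=cv2.Rodrigues(np.array(m['rvec'],float))[0];t=np.array(m['tvec'],float).ravel()
    p=cv2.undistortPoints(np.array(px,float).reshape(-1,1,2),K,np.array([m['k1'],0,0,0.]))[:,0]
    d=np.c_[p,np.ones(len(p))]@R; c=-R.T@t
    return c[:2]+d[:,:2]*((z-c[2])/d[:,2:])
E
python3 - <<'E'
from h import *
m=robot.camera_model('wrist');im=cv2.imread('pics/w0.png')
hsv=cv2.cvtColor(im,cv2.COLOR_BGR2HSV);h,s,v=cv2.split(hsv)
red=((h<8)|(h>172))&(s>120)&(v>40);red=red.astype(np.uint8);red[:,:150]=0;red[:,230:]=0;red[240:]=0
ys,xs=np.nonzero(red);P=ray(m,np.c_[xs,ys],0.03)
r=cv2.minAreaRect(P.astype(np.float32));print('clip',r)
c=P-P.mean(0);print(P.mean(0),np.linalg.svd(c,full_matrices=False)[2][0])
blue=((h>95)&(h<130)&(s>120)&(v>40)).astype(np.uint8)
n,l,st,ce=cv2.connectedComponentsWithStats(blue)
for i in range(1,n):
    if st[i,4]>20: print('blue',st[i],ce[i],ray(m,[ce[i]],0.068))
cv2.imwrite('pics/c0.png',cv2.resize(im[250:400,260:460],(800,600),interpolation=cv2.INTER_CUBIC))
E
```

```text
clip ((0.4502972364425659, 0.07443817704916), (0.12681154906749725, 0.039612893015146255), 78.3503646850586)
[0.44595082 0.06461413] [-0.15668726 -0.98764827]
blue [357 293  12   5  54] [362.14814815 294.94444444] [[ 0.64260697 -0.10960307]]
blue [290 296  12   4  42] [295.47619048 297.52380952] [[ 0.56627385 -0.11244069]]
blue [354 343  12   5  52] [359.69230769 344.94230769] [[ 0.64476081 -0.17750214]]
blue [292 346  10   4  33] [296.87878788 347.63636364] [[ 0.56883705 -0.18058132]]
```

View pics/c0.png

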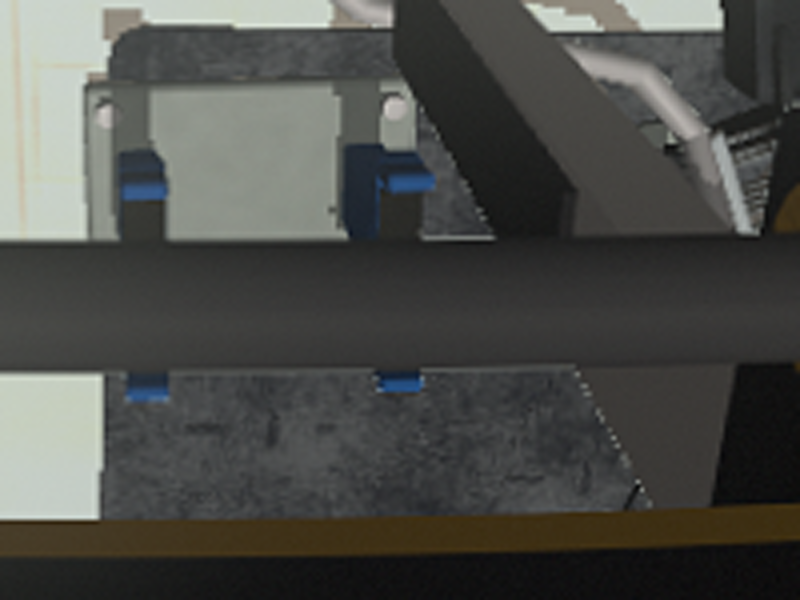

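Request:
{"api": "play_rows", "payload": {"translation": [[0.667,-0.842,0.4],[0.667,-0.842,0.4],[0.667,-0.842,0.4],[0,0,0.9],[0,0,0.9],[0,0,0]], "twist": [[0,0,0],[0,0,0],[0,0,0],[0,0,1],[0,0,1],[0,0,0]], "gripper": [1,1,1,1,1,1]}}

```text
time: 1.9
tool_pos: [0.4466, 0.0802, 0.2798]
ee_rot: [-3.131, 0.003, 1.372]
wrist_force: [-0.1, -0.8, 0.8]
width: 0.0939
finger_force: 0.0
```

Run:
```python
from h import *
m=robot.camera_model('wrist');im=robot.snapshot('wrist')[:,:,::-1].copy();cv2.imwrite('pics/w1.png',im)
o=robot.get_obs();print(o['time'],o['tool_pos'],o['ee_rot'],o['joint_positions'])
for n in ['clipper_grip','clipper','clipper_blade']:
    for r in robot.spot_point(n,'wrist')[:1]: print(n,np.round(r['centre'],4),round(r['score'],2))
```

```text
1.95 [0.44798391 0.08010009 0.28277389] [-3.13634172e+00  1.35221376e-03  1.37308019e+00] [ 5.22410918e-02 -6.58411431e-02  1.77032672e+00 -1.13890803e-05
  1.44252931e+00  2.49962270e-01]
clipper_grip [0.4484 0.0816 0.0217] 0.95
clipper [ 0.443   0.0658 -0.0007] 0.92
clipper_blade [ 0.4345 -0.0129  0.017 ] 0.85
```

View pics/w1.png

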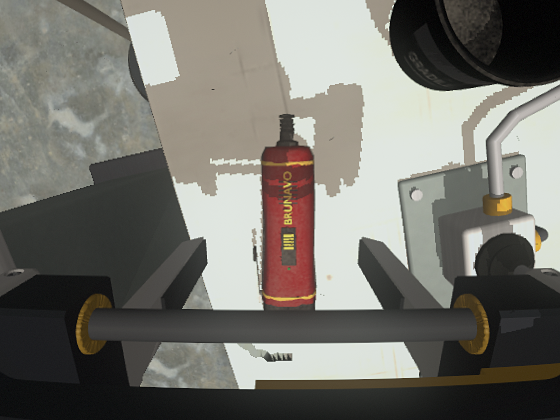

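Request:
{"api": "play_rows", "payload": {"translation": [[0.03,0.02,0.8],[0,0,0.7],[0,0,0.4],[0,0,0],[0,0,0],[0,0,0],[0,0,0],[0,0,0]], "twist": [[0,0,0],[0,0,0],[0,0,0],[0,0,0],[0,0,0],[0,0,0],[0,0,0],[0,0,0]], "gripper": [1,1,1,1,-1,-1,-1,-1]}}

```text
time: 2.9
tool_pos: [0.4504, 0.0811, 0.2099]
ee_rot: [3.139, -0.001, 1.371]
wrist_force: [0.4, 0.9, 0.0]
width: 0.0655
finger_force: 0.0
```

Request:
{"api": "play_rows", "payload": {"translation": [[0,0,0],[0,0,0],[0,0,-0.1]], "twist": [[0,0,0],[0,0,0],[0,0,0]], "gripper": [-1,-1,-1]}}

```text
time: 3.2
tool_pos: [0.4497, 0.081, 0.2123]
ee_rot: [-3.14, 0.0, 1.371]
wrist_force: [-0.2, -0.5, 0.3]
width: 0.0412
finger_force: 0.0
```

Request:
{"api": "play_rows", "payload": {"translation": [[0,0,0.15],[0,0,0],[0,0,0],[0,0,0],[0,0,0]], "twist": [[0,0,0],[0,0,0],[0,0,0],[0,0,0],[0,0,0]], "gripper": [-1,-1,-1,-1,-1]}}

```text
time: 3.7
tool_pos: [0.4505, 0.0812, 0.2079]
ee_rot: [3.14, -0.001, 1.371]
wrist_force: [-0.8, 0.3, 6.4]
width: 0.0337
finger_force: 30.0
```

Request:
{"api": "play_rows", "payload": {"translation": [[0,0,-0.4],[0,0,-0.8],[0,0,-0.9],[0,0,-0.9],[-0.9,0.18,-0.5],[-0.92,0.19,0],[-0.92,0.19,0],[-0.92,0.19,0]], "twist": [[0,0,0],[0,0,0],[0,0,0],[0,0,0],[0,0,0],[0,0,0],[0,0,0],[0,0,0]], "gripper": [-1,-1,-1,-1,-1,-1,-1,-1]}}

```text
time: 4.5
tool_pos: [0.45, -0.0696, 0.3459]
ee_rot: [-3.141, -0.0, 1.371]
wrist_force: [0.4, -0.1, -2.1]
width: 0.0339
finger_force: 30.0
```

Request:
{"api": "play_rows", "payload": {"translation": [[-0.92,0.19,0],[-0.92,0.19,0],[0,0,0],[0,0,0],[0,0,0],[0,0,0],[0,0,0],[0,0,0]], "twist": [[0,0,0],[0,0,0],[0,0,-1],[0,0,-1],[0,0,-1],[0,0,-1],[0,0,-1],[0,0,-1]], "gripper": [-1,-1,-1,-1,-1,-1,-1,-1]}}

```text
time: 5.3
tool_pos: [0.4504, -0.1435, 0.3453]
ee_rot: [-3.14, -0.002, 1.975]
wrist_force: [0.0, 0.6, -2.8]
width: 0.0338
finger_force: 30.0
```

Request:
{"api": "play_rows", "payload": {"translation": [[0,0,0],[0,0,0],[0,0,0],[0,0,0],[0,0,0],[0,0,0],[0,0,0],[0,0,0]], "twist": [[0,0,-1],[0,0,-1],[0,0,-1],[0,0,-1],[0,0,-1],[0,0,-1],[0,0,-1],[0,0,-1]], "gripper": [-1,-1,-1,-1,-1,-1,-1,-1]}}

```text
time: 6.1
tool_pos: [0.4504, -0.1435, 0.3453]
ee_rot: [3.141, -0.002, 2.775]
wrist_force: [0.2, -0.4, -2.9]
width: 0.034
finger_force: 30.0
```

Request:
{"api": "play_rows", "payload": {"translation": [[0,0,0],[0,0,0],[0,0,0],[0,0,0],[0,0,0],[0,0,0]], "twist": [[0,0,-1],[0,0,-1],[0,0,-1],[0,0,-1],[0,0,-0.09],[0,0,0]], "gripper": [-1,-1,-1,-1,-1,-1]}}

```text
time: 6.7
tool_pos: [0.4505, -0.1435, 0.3458]
ee_rot: [3.141, -0.001, -3.105]
wrist_force: [0.0, 0.1, -1.8]
width: 0.034
finger_force: 30.0
```

Run:
```python
from h import *
m=robot.camera_model('wrist');im=robot.snapshot('wrist')[:,:,::-1].copy();cv2.imwrite('pics/w2.png',im)
o=robot.get_obs();print(o['time'],o['tool_pos'],o['ee_rot'],o['joint_positions'],o['wrist_force'],o['width'])
for n in ['clipper','clipper_blade','clipper_grip','rest_seat','rest']:
    for r in robot.spot_point(n,'wrist')[:1]: print(n,np.round(r['centre'],4),round(r['score'],2))
```

```text
6.75 [ 0.45049741 -0.14349474  0.34600566] [ 3.14106289e+00 -1.01779353e-03 -3.10505668e+00] [-4.28370514e-01 -6.62465711e-02  1.64199649e+00  1.72236955e-05
  1.56699002e+00 -2.03570262e+00] [-0.39925576  0.2447253  -2.52929727] 0.03329602379114777
clipper [ 0.4659 -0.1481  0.1362] 0.72
clipper_blade [ 0.5438 -0.1443  0.1562] 0.61
clipper_grip [ 0.4538 -0.1372  0.1557] 0.66
```

View pics/w2.png

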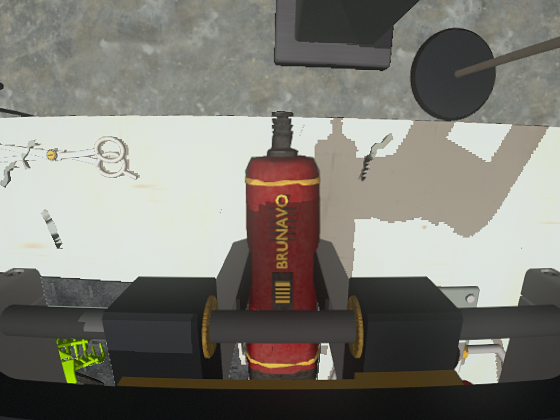

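Request:
{"api": "play_rows", "payload": {"translation": [[-0.9,-0.045,0.1],[-0.9,-0.045,0.3],[-0.9,-0.045,0.3],[-0.9,-0.045,0.3],[0,0,0],[0,0,0]], "twist": [[0,0,0],[0,0,0],[0,0,0],[0,0,0],[0,0,0],[0,0,0]], "gripper": [-1,-1,-1,-1,-1,-1]}}

```text
time: 7.6
tool_pos: [0.5951, -0.1452, 0.3051]
ee_rot: [3.141, -0.003, -3.103]
wrist_force: [-0.6, -0.0, -1.9]
width: 0.0338
finger_force: 30.0
```

Run:
```python
from h import *
o=robot.get_obs();print(o['time'],o['tool_pos'],o['ee_rot'],o['wrist_force'],o['width'])
L=[]
for c in ['scene','side','wrist']:
    im=robot.snapshot(c)[:,:,::-1]; L.append(im.copy());cv2.imwrite(f'pics/p_{c}.png',im)
    for n in ['clipper','clipper_blade','clipper_grip','rest_seat','rest']:
        for r in robot.spot_point(n,c)[:1]: print(c,n,np.round(r['centre'],4),round(r['score'],2))
a=cv2.resize(L[1][140:290,190:340],(400,400));b=cv2.resize(L[2],(400,300));
out=np.zeros((400,800,3),np.uint8);out[:,:400]=a;out[:300,400:]=b;cv2.imwrite('pics/p.png',out)
```

```text
7.6 [ 0.59506651 -0.14516814  0.30512588] [ 3.14060982 -0.00314099 -3.10310317] [-0.57325797 -0.03306942 -1.89075464] 0.033840004002194245
scene clipper_blade [ 0.691  -0.1411  0.1163] 0.61
scene clipper_grip [ 0.5993 -0.145   0.1155] 0.9
scene rest_seat [ 0.6092 -0.1465  0.06  ] 0.87
scene rest [ 0.6031 -0.1443 -0.0048] 0.59
side clipper [ 0.6107 -0.1461  0.0961] 0.82
side clipper_blade [ 0.6873 -0.1356  0.1193] 0.71
side clipper_grip [ 0.5976 -0.1455  0.1187] 0.85
side rest [ 0.602  -0.1404  0.0018] 0.93
wrist clipper [ 0.6112 -0.1471  0.0982] 0.91
wrist clipper_blade [ 0.688  -0.1473  0.1181] 0.94
wrist clipper_grip [ 0.595  -0.1431  0.1184] 0.74
```

View pics/p.png

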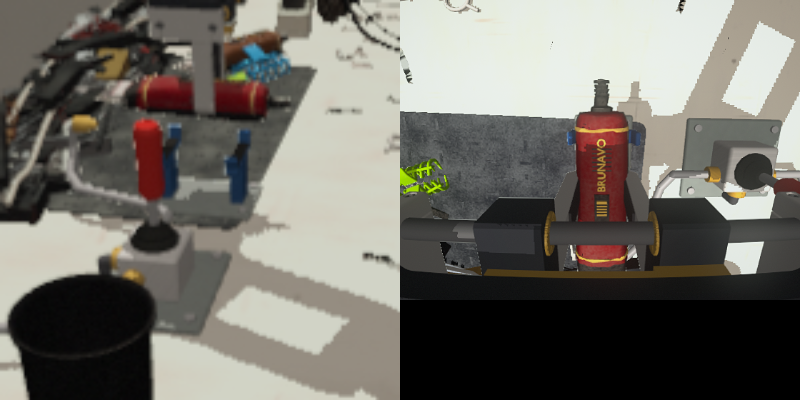

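Request:
{"api": "play_rows", "payload": {"translation": [[0.02,0,0.3],[0,0,0.3],[0,0,0.15],[0,0,0.05],[0,0,0]], "twist": [[0,0,0],[0,0,0],[0,0,0],[0,0,0],[0,0,0]], "gripper": [-1,-1,-1,-1,-1]}}

```text
time: 9.0
tool_pos: [0.5938, -0.1452, 0.2737]
ee_rot: [3.141, -0.001, -3.103]
wrist_force: [0.3, 0.6, -2.4]
width: 0.0337
finger_force: 30.0
```

Request:
{"api": "play_rows", "payload": {"translation": [[0,0,0.08],[0,0,0],[0,0,0]], "twist": [[0,0,0],[0,0,0],[0,0,0]], "gripper": [-1,-1,-1]}}

```text
time: 9.3
tool_pos: [0.594, -0.1453, 0.2718]
ee_rot: [-3.141, 0.001, -3.103]
wrist_force: [0.1, -0.3, -1.7]
width: 0.034
finger_force: 30.0
```

Request:
{"api": "play_rows", "payload": {"translation": [[0,0,0.05],[0,0,0],[0,0,0]], "twist": [[0,0,0],[0,0,0],[0,0,0]], "gripper": [-1,-1,-1]}}

```text
time: 9.6
tool_pos: [0.5939, -0.1453, 0.2695]
ee_rot: [3.142, 0.0, -3.103]
wrist_force: [0.1, 0.3, -1.6]
width: 0.0339
finger_force: 30.0
```

Request:
{"api": "play_rows", "payload": {"translation": [[0,0,0.04],[0,0,0],[0,0,0]], "twist": [[0,0,0],[0,0,0],[0,0,0]], "gripper": [-1,-1,-1]}}

```text
time: 9.9
tool_pos: [0.594, -0.1453, 0.268]
ee_rot: [-3.142, 0.0, -3.103]
wrist_force: [1.2, -0.6, -2.2]
width: 0.0339
finger_force: 30.0
```

Request:
{"api": "play_rows", "payload": {"translation": [[0,0,0.04],[0,0,0],[0,0,0]], "twist": [[0,0,0],[0,0,0],[0,0,0]], "gripper": [-1,-1,-1]}}

```text
time: 10.2
tool_pos: [0.5939, -0.1452, 0.2679]
ee_rot: [-3.141, 0.001, -3.103]
wrist_force: [-3.0, 0.6, 5.4]
width: 0.0338
finger_force: 30.0
```

Request:
{"api": "play_rows", "payload": {"translation": [[0,0,0.03],[0,0,0],[0,0,0]], "twist": [[0,0,0],[0,0,0],[0,0,0]], "gripper": [-1,-1,-1]}}

```text
time: 10.5
tool_pos: [0.5938, -0.1452, 0.2679]
ee_rot: [-3.141, 0.001, -3.103]
wrist_force: [-5.6, 0.7, 9.6]
width: 0.0338
finger_force: 30.0
```

Request:
{"api": "play_rows", "payload": {"translation": [[0,0,-0.05],[0,0,0],[0,0,0],[0,0,0],[0,0,0],[0,0,0]], "twist": [[0,0,0],[0,0,0],[0,0,0],[0,0,0],[0,0,0],[0,0,0]], "gripper": [-1,-0.1,0.3,0.5,0.5,0.5]}}

```text
time: 11.1
tool_pos: [0.594, -0.1453, 0.2669]
ee_rot: [3.142, -0.0, -3.103]
wrist_force: [0.0, 0.5, 0.2]
width: 0.0691
finger_force: 0.0
```

Run:
```python
from h import *
o=robot.get_obs();print(o['time'],o['tool_pos'],o['wrist_force'],o['width'])
for c in ['side','wrist']:
    im=robot.snapshot(c)
    for n in ['clipper','clipper_blade','clipper_grip','rest_seat']:
        for r in robot.spot_point(n,c)[:1]: print(c,n,np.round(r['centre'],4),round(r['score'],2))
```

```text
11.1 [ 0.59400039 -0.14528046  0.26686221] [0.01535785 0.49613906 0.15212694] 0.06907191674524008
side clipper [ 0.6077 -0.1444  0.0558] 0.63
side clipper_blade [ 0.6896 -0.1415  0.0752] 0.68
side clipper_grip [ 0.5979 -0.1467  0.0783] 0.72
side rest_seat [ 0.6044 -0.1432  0.0604] 0.85
wrist clipper [ 0.6103 -0.1495  0.059 ] 0.61
wrist clipper_blade [ 0.6889 -0.143   0.0725] 0.77
wrist clipper_grip [ 0.5955 -0.14    0.0787] 0.79
wrist rest_seat [0.6033 0.0302 0.0027] 0.38
```

Request:
{"api": "play_rows", "payload": {"translation": [[0,0,-0.3],[0,0,-0.6],[0,0,-0.8],[0,0,-0.9],[0,0,-0.9],[0,0,-0.5],[-0.069,0.978,0],[-0.069,0.978,0]], "twist": [[0,0,0],[0,0,0],[0,0,0],[0,0,0],[0,0,0],[0,0,0],[0,0,0],[0,0,0]], "gripper": [0.5,0.5,0.5,0.5,0.5,0,-1,-1]}}

```text
time: 12.4
tool_pos: [0.5963, -0.067, 0.4297]
ee_rot: [-3.141, 0.004, -3.106]
wrist_force: [-0.1, 0.7, -0.4]
width: 0.0496
finger_force: 0.0
```

Request:
{"api": "play_rows", "payload": {"translation": [[-0.069,0.978,0],[-0.069,0.978,0],[-0.069,0.978,0],[-0.069,0.978,0],[0,0,0],[0,0,0],[0,0,0]], "twist": [[0,0,0],[0,0,0],[0,0,0],[0,0,0],[0,0,0],[0,0,0],[0,0,0]], "gripper": [-1,-1,-1,-1,-1,-1,-1]}}

```text
time: 13.1
tool_pos: [0.6015, 0.0891, 0.4277]
ee_rot: [-3.141, 0.001, -3.104]
wrist_force: [0.4, -0.1, -0.1]
width: 0.0003
finger_force: 0.0
```

Run:
```python
from h import *
o=robot.get_obs();print(o['time'],o['tool_pos'],o['ee_rot'],o['wrist_force'],o['width'])
L=[]
for c in ['scene','side','wrist']:
    im=robot.snapshot(c)[:,:,::-1]; L.append(im.copy());
    for n in ['clipper','clipper_blade','clipper_grip','lever_tip','unit']:
        for r in robot.spot_point(n,c)[:1]: print(c,n,np.round(r['centre'],4),round(r['score'],2))
out=np.zeros((400,800,3),np.uint8);out[:,:400]=cv2.resize(L[1][140:290,190:340],(400,400));out[:300,400:]=cv2.resize(L[2],(400,300));cv2.imwrite('pics/q.png',out)
```

```text
13.1 [0.60150398 0.08909949 0.42766299] [-3.14097664e+00  7.06538482e-04 -3.10430956e+00] [ 0.43570109 -0.1013053  -0.08407042] 0.00027889502669342474
scene clipper [ 0.6054 -0.1507  0.0577] 0.72
scene clipper_blade [ 0.6891 -0.1435  0.0756] 0.86
scene clipper_grip [ 0.5999 -0.1448  0.0783] 0.88
scene lever_tip [0.5988 0.0289 0.1677] 0.62
scene unit [ 0.6047  0.0279 -0.0014] 0.57
side clipper [ 0.6094 -0.1404  0.0562] 0.57
side clipper_blade [ 0.6903 -0.14    0.0783] 0.91
side clipper_grip [ 0.5968 -0.1435  0.0791] 0.76
side lever_tip [0.6016 0.0275 0.1722] 0.84
wrist clipper [ 0.6106 -0.1518  0.0581] 0.93
wrist clipper_blade [ 0.6906 -0.144   0.0774] 0.82
wrist lever_tip [0.6033 0.0283 0.1702] 0.89
wrist unit [0.6007 0.0273 0.0025] 0.92
```

View pics/q.png

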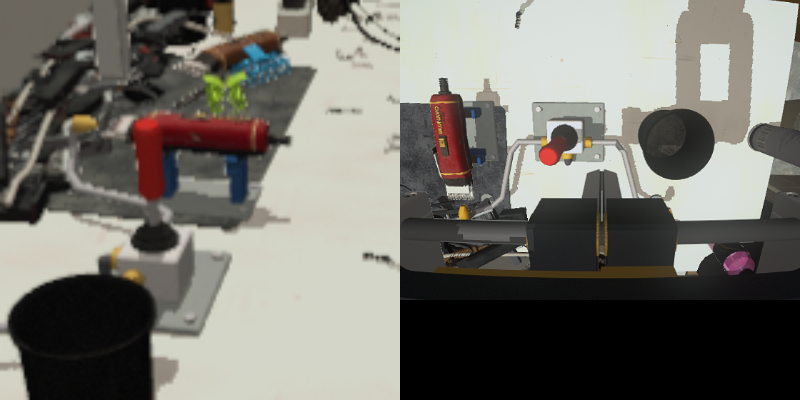

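Request:
{"api": "play_rows", "payload": {"translation": [[0,0,0.7],[0,0,0.9],[0,0,0.8],[0,0,0.3],[0,-0.3,0],[0,-0.4,0],[0,-0.3,0],[0,0,0]], "twist": [[0,0,0],[0,0,0],[0,0,0],[0,0,0],[0,0,0],[0,0,0],[0,0,0],[0,0,0]], "gripper": [-1,-1,-1,-1,-1,-1,-1,-1]}}

```text
time: 14.8
tool_pos: [0.6037, 0.0478, 0.3216]
ee_rot: [-3.141, 0.004, -3.106]
wrist_force: [0.0, 0.9, 1.1]
width: 0.0007
finger_force: 0.4
```

Request:
{"api": "play_rows", "payload": {"translation": [[0,-0.25,0],[0,-0.2,0],[0,-0.2,0],[0,0,0]], "twist": [[0,0,0],[0,0,0],[0,0,0],[0,0,0]], "gripper": [-1,-1,-1,-1]}}

```text
time: 15.2
tool_pos: [0.6044, 0.0242, 0.3196]
ee_rot: [3.138, 0.003, -3.103]
wrist_force: [1.1, 5.9, 2.3]
width: 0.0004
finger_force: 3.1
```

Request:
{"api": "play_rows", "payload": {"translation": [[0,-0.15,0],[0,-0.1,0],[0,0,0]], "twist": [[0,0,0],[0,0,0],[0,0,0]], "gripper": [-1,-1,-1]}}

```text
time: 15.5
tool_pos: [0.6046, 0.0166, 0.3187]
ee_rot: [3.132, 0.001, -3.101]
wrist_force: [1.3, 11.3, -0.3]
width: 0.0003
finger_force: 5.4
```

Request:
{"api": "play_rows", "payload": {"translation": [[0,-0.06,0],[0,0,0]], "twist": [[0,0,0],[0,0,0]], "gripper": [-1,-1]}}

```text
time: 15.7
tool_pos: [0.6046, 0.0157, 0.3187]
ee_rot: [3.129, 0.001, -3.1]
wrist_force: [2.0, 17.1, -0.3]
width: 0.0004
finger_force: 7.4
```

Run:
```python
from h import *
for c in ['scene','side','wrist']:
    im=robot.snapshot(c)
    for r in robot.spot_point('lever_tip',c)[:1]: print(c,np.round(r['centre'],4),round(r['score'],2))
o=robot.get_obs();print(o['time'],o['tool_pos'],o['wrist_force'])
```

```text
scene [ 0.6022 -0.0192  0.158 ] 0.7
side [ 0.6031 -0.0218  0.1573] 0.47
wrist [ 0.6021 -0.0177  0.1563] 0.6
16.0 [0.60462183 0.01584255 0.31875663] [ 0.8378844  15.90571238 -1.18986246]
```

Request:
{"api": "play_rows", "payload": {"translation": [[0,0,0],[0,0,0],[0,0,0],[0,0,0],[0,0,0],[0,0,0],[0,0,0],[0,0,0]], "twist": [[0,0,0],[0,0,0],[0,0,0],[0,0,0],[0,0,0],[0,0,0],[0,0,0],[0,0,0]], "gripper": [-1,-1,-1,-1,-1,-1,-1,-1]}}

```text
time: 16.8
tool_pos: [0.6046, 0.0158, 0.3188]
ee_rot: [3.129, 0.001, -3.099]
wrist_force: [1.7, 15.6, -0.9]
width: 0.0001
finger_force: 7.2
```

Request:
{"api": "play_rows", "payload": {"translation": [[0,0,0],[0,0,0],[0,0,0],[0,0,0],[0,0,0],[0,0,0],[0,0,0],[0,0,0]], "twist": [[0,0,0],[0,0,0],[0,0,0],[0,0,0],[0,0,0],[0,0,0],[0,0,0],[0,0,0]], "gripper": [-1,-1,-1,-1,-1,-1,-1,-1]}}

```text
time: 17.6
tool_pos: [0.6046, 0.0158, 0.3188]
ee_rot: [3.129, 0.001, -3.099]
wrist_force: [1.4, 16.4, -0.0]
width: 0.0003
finger_force: 7.2
```

Request:
{"api": "play_rows", "payload": {"translation": [[0,0,0],[0,0,0],[0,0,0],[0,0,0],[0,0,0],[0,0,0],[0,0,0],[0,0,0]], "twist": [[0,0,0],[0,0,0],[0,0,0],[0,0,0],[0,0,0],[0,0,0],[0,0,0],[0,0,0]], "gripper": [-1,-1,-1,-1,-1,-1,-1,-1]}}

```text
time: 18.4
tool_pos: [0.6046, 0.0158, 0.3188]
ee_rot: [3.129, 0.001, -3.099]
wrist_force: [1.4, 15.3, -0.7]
width: 0.0001
finger_force: 7.2
```

Request:
{"api": "play_rows", "payload": {"translation": [[0,1,0],[0,1,0],[0,0.6,0],[0,0,-0.8],[0,0,-0.9],[0,0,-0.9],[0,0,0],[0,0,0]], "twist": [[0,0,0],[0,0,0],[0,0,0],[0,0,0],[0,0,0],[0,0,0],[0,0,0],[0,0,0]], "gripper": [-1,-1,-1,-1,-1,-1,-1,-1]}}

```text
time: 19.2
tool_pos: [0.6006, 0.1149, 0.4238]
ee_rot: [-3.141, 0.002, -3.104]
wrist_force: [0.1, 0.2, -1.6]
width: 0.0007
finger_force: 0.0
```

Run:
```python
from h import *
for c in ['scene','side','wrist']:
    im=robot.snapshot(c)
    for n in ['lever_tip','clipper','clipper_blade','clipper_grip']:
        for r in robot.spot_point(n,c)[:1]: print(c,n,np.round(r['centre'],4),round(r['score'],2))
o=robot.get_obs();print(o['time'],o['tool_pos'],o['wrist_force'])
```

```text
scene lever_tip [0.6006 0.0277 0.1696] 0.89
scene clipper [ 0.6071 -0.1497  0.0561] 0.96
scene clipper_blade [ 0.689  -0.1435  0.0766] 0.97
scene clipper_grip [ 0.5985 -0.1441  0.0789] 0.77
side lever_tip [0.5998 0.0285 0.1662] 0.74
side clipper [ 0.6102 -0.1453  0.0571] 0.65
side clipper_blade [ 0.6858 -0.1407  0.0804] 0.65
side clipper_grip [ 0.5974 -0.1462  0.0804] 0.61
wrist lever_tip [0.604  0.0291 0.1674] 0.84
wrist clipper [ 0.6123 -0.1469  0.0562] 0.7
wrist clipper_blade [ 0.6879 -0.1433  0.0766] 0.91
wrist clipper_grip [ 0.5962 -0.1412  0.0776] 0.98
19.95 [0.60052944 0.11552462 0.42318084] [-0.150594    0.26050198  0.11378548]
```

```bash
python3 -c "
from bench import robot
print(robot.close_job())"
```

```text
the job is handed in; nothing more can be done
None
```

The job is handed in at about 20 s of the 58 s: the clipper lies right way up on the rest with its blades towards the nozzle, and the lever was held fully over on the rest's side for about 2.9 s, then sprang back upright on its own.

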